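# Load the vial rack, then hold its shade at 45 degrees

### The arm

A 6-joint arm with a two-finger parallel gripper is mounted at the origin on a cart in front of the work surface, level with it; the furniture and walls round the work are solid. World frame = base frame: x ahead of the robot, y to its left, z up, the work surface at z = 0. Lengths are in m, angles in rad, forces in N, time in s.
With the tool pointing down it reaches from about 0.35 to 0.975 m from the base axis. Payload 4.9 kg.
Tool frame: the origin (TCP) lies midway between the tips of the shut fingers; the grasp point (between the pads) lies 19 mm behind it (ctrl.tcp_to_grasp is the distance from the TCP to the grasp point, in m); z points along the fingers, y is the line along which they close (so a half turn about z gives the same grasp; the last joint's range is limited). The gripper opens to 85 mm and grips with 20 to 120 N. Pads are 22 mm wide; open, the fingers measure 114 mm over their backs; the gripper's body (76 mm by 85 mm) begins 54 mm behind the grasp point. The pads swing forward as they close: fully open they stand 13 mm farther back than shut.
Start: joints at [0.987, 0.053, 1.613, -0, 1.476, -0.119], TCP at [0.28, 0.559, 0.231] pointing down, gripper open.
Joint ranges: [-3.01, 3.01], [-1.01, 2.22], [0.06, 2.58], [-1.02, 4.17], [0.09, 2.62], [-3.14, 3.14]. Speed limits (rad/s): [2.57, 2.57, 3.14, 3.14, 3.14, 3.14].

### API

Orientations are given as a rotation vector (axis times angle).
In Python, from station import ctrl gives the robot as it stands.
- The arm moves only by the tool shift_gripper, called after "Request:" as name(argument=value, ...) on one line, values as JSON. Schema: {"type":"object","properties":{"rows":{"type":"array","items":{"type":"object","properties":{"aperture":{"type":"number"},"x":{"type":"number"},"y":{"type":"number"},"z":{"type":"number"},"wx":{"type":"number"},"wy":{"type":"number"},"wz":{"type":"number"}},"additionalProperties":false,"required":["aperture"]},"minItems":1,"maxItems":20},"clamp_n":{"type":"number"},"only":{"type":"string"},"quiet":{"type":"boolean"},"lines":{"type":"string"}},"required":["rows"],"additionalProperties":false}. rows is a list of rows, 1 to 20 of them, each an object with the fields aperture (the finger opening in m), x, y, z (the shift in m), wx, wy, wz (a rotation vector in rad); a field left out counts as zero (the opening has to be given); each row is the pose to reach, as a shift and turn from the pose commanded when the call began, along the tool's axes at that moment; what a row does not reach only later rows make up. A row lasts 1/12 s, in which the tool goes at most 0.0417 m and 0.125 rad, less where a joint would pass 70% of its speed; a pose out of reach is approached as far as the arm can. The fingers move at their own pace and stop on an object; clamp_n is the grip in N (left out, the last holds). Time passes only in rows, so rows that do not move let the fingers close. The tool returns the time, the measured TCP pose, the force, the opening and the grip force at its end. only (a regular expression) keeps the lines of the reply that match it, lines (a string "A,B") keeps lines A to B, and quiet returns only ok. Input that does not fit is refused with a message, and nothing moves.
- ctrl.get_obs(): the state, without advancing time (a new reading comes with each control period).
- ctrl.get_image(name): name is "scene" or "top" or "wrist"; returns the picture (480x640x3 uint8, red, green, blue); there is no depth.
- ctrl.camera_params(name): a dict with "fx", "fy", "cx", "cy" (pixels), "T" (4x4, takes a point from camera to world coordinates); the wrist camera has in their place "tool_from_camera" (4x4, takes a point from camera to tool coordinates, whose origin is the TCP and whose axes are the flange's). Camera axes: x right, y down, z forward; pixel columns grow to the right and rows downward; lengths in m; the calibration is good to about 2 mm. A picture is of the moment at which its call begins: read the wrist's pose just before it. camera_params takes no time and is no camera call.
- ctrl.finish_job(): hands the job in; it is judged then, once.
The state is a dict: "t": time; "q": joint angles; "dq": joint speeds; "effort": joint torques, N m; "tool_pos": TCP position; "tool_rot": TCP orientation; "contact_force": force on the tool from outside, world axes, zero at the start; "wrist_torque": the same for the moment, N m; "opening": finger opening in m; "grip_force": force on a finger pad.
Only numpy, scipy, OpenCV 4.12 (cv2) and the standard library are available. Lean on these libraries where they do the work, as an engineer would, in place of code of your own. Each camera call takes 0.05 s, during which the arm holds its last target. There are 200 camera calls.

### The job

A vial already stands in the rack pocket marked with one stud: put the two vials that stand on the bench upright and fully down into the other pockets in order, first the two-stud pocket, then the three-stud pocket (either vial may go first). Then take the rack's cover, which leans back on its stop, swing it forward and hold it with the gripper at 45 degrees above its closed (level) position, within 5 degrees, as a shade for photographing the set; it would fall shut if let go, and must never drop to near closed. Finish while still holding it there, with all three vials standing in their pockets and the other things on the bench left alone.

Things in the scene. Friction and masses are not known exactly. Their poses are not given: they have to be found in the camera images.
- station: aluminium base plate 175 x 250 x 8 mm fixed to the bench (x -90 to +85), with three pale wooden pocket blocks in a row (x = -44, y = -70, 0, 70) and, at x = 50, y = +-115, two posts 118 high with the cover's hinge. Origin on the bench surface. Axes of the station: x from the pockets to the hinge (away from the robot), z up.
- mouth_1 (a point): centre of the mouth of the pocket whose block has one black stud on the front margin of its top. Block 68 x 56 mm, top 50 above the bench; round pocket 28 in diameter, 32 deep: a seated vial's foot is 32 below this point and 46 of the vial stands out. Its position in the row varies; axes as the station's. It holds vial_set from the start.
- mouth_2 (a point): centre of the mouth of the pocket whose block has two black studs on the front margin of its top. Block 68 x 56 mm, top 50 above the bench; round pocket 28 in diameter, 32 deep: a seated vial's foot is 32 below this point and 46 of the vial stands out. Its position in the row varies; axes as the station's. Empty at the start.
- mouth_3 (a point): centre of the mouth of the pocket whose block has three black studs on the front margin of its top. Block 68 x 56 mm, top 50 above the bench; round pocket 28 in diameter, 32 deep: a seated vial's foot is 32 below this point and 46 of the vial stands out. Its position in the row varies; axes as the station's. Empty at the start.
- vial_set: small closed bottle standing upright, 78 high: body 25 in diameter up to 60 above its foot, cap 20.4 in diameter above that; about 0.03 kg; origin at the centre of its underside, z up its axis. It already stands in the one-stud pocket and stays there.
- vial_a: small closed bottle standing upright, 78 high: body 25 in diameter up to 60 above its foot, cap 20.4 in diameter above that; about 0.03 kg; origin at the centre of its underside, z up its axis. One of the two to be put in; it stands on the bench to one side of the rack.
- vial_b: small closed bottle standing upright, 78 high: body 25 in diameter up to 60 above its foot, cap 20.4 in diameter above that; about 0.03 kg; origin at the centre of its underside, z up its axis. The other of the two to be put in; it stands on the bench on the other side of the rack.
- cover_hinge (a joint): angle of the cover in rad: 0 = closed (level over the vials, pointing to the robot), 0.785 = the wanted 45 degrees, 1.571 = upright, 1.8 = leaning back on its stop, where it rests at the start. Almost no friction: by its weight it falls shut below about 1.57 and back on its stop above it.
- hinge_axis (a point): point on the middle of the hinge axis, 110 above the bench, at x = 50, y = 0 of the station; the axis runs along the station's y. Axes as the station's; it does not turn with the cover.
- cover: grey sheet 128 x 200 x 4 mm with 11 mm side flanges and a dark round-bar handle, about 0.4 kg; origin on the hinge axis, the sheet runs along its own -x up to 130 from the axis. The handle is a loop beyond the free edge: a round bar 10 in diameter and 110 long, parallel to the hinge axis.
- cover_grip (a point): middle of the handle bar, 165 from the hinge axis in the plane of the sheet, 35 clear of the sheet's edge: at hinge angle q it is 165 cos q from the hinge towards the robot (station -x) and 165 sin q above the hinge. The bar can be pinched from above, fingers closing along the station's x, and it turns between the fingers.
- stapler: red and black stapler 130 x 38 x 46 mm, bystander; origin under its centre
- note_pad: yellow note pad 76 x 77 x 14 mm, bystander; origin under its centre
- tape_ring: small tape roll 76 in diameter, 19 high, lying flat, bystander; origin under its centre
- hex_insert: small hexagonal frame 29 x 26 x 12 mm, bystander; origin under its centre
- seal_ring: small ring 31 in diameter, 11 high, bystander; origin under its centre

How it is judged:
On the way, in this order (a step that is already met when the one before it is completed fails the run):
1. one vial stands fully down and released in the two-stud pocket while the three-stud pocket is still empty (((horizontal distance between vial_a and mouth_2 below 0.007 m and z of vial_a in the frame of mouth_2 below -0.028 m and angle between vial_a's own z axis and vertical below 0.15 rad and contact force between vial_a and the fingers below 0.05 N and linear speed of vial_a below 0.03 m/s and not (horizontal distance between vial_b and mouth_3 below 0.015 m and z of vial_b in the frame of mouth_3 below -0.01 m)) or (horizontal distance between vial_b and mouth_2 below 0.007 m and z of vial_b in the frame of mouth_2 below -0.028 m and angle between vial_b's own z axis and vertical below 0.15 rad and contact force between vial_b and the fingers below 0.05 N and linear speed of vial_b below 0.03 m/s and not (horizontal distance between vial_a and mouth_3 below 0.015 m and z of vial_a in the frame of mouth_3 below -0.01 m)))), for 0.2 s.
2. the other vial stands fully down and released in the three-stud pocket too, with the cover still back (((horizontal distance between vial_a and mouth_2 below 0.007 m and z of vial_a in the frame of mouth_2 below -0.028 m and angle between each of vial_a, vial_b's own z axis and vertical below 0.15 rad and horizontal distance between vial_b and mouth_3 below 0.007 m and z of vial_b in the frame of mouth_3 below -0.028 m and contact force between each of vial_a, vial_b and the fingers below 0.05 N and linear speed of each of vial_a, vial_b below 0.03 m/s) or (horizontal distance between vial_b and mouth_2 below 0.007 m and z of vial_b in the frame of mouth_2 below -0.028 m and angle between each of vial_b, vial_a's own z axis and vertical below 0.15 rad and horizontal distance between vial_a and mouth_3 below 0.007 m and z of vial_a in the frame of mouth_3 below -0.028 m and contact force between each of vial_b, vial_a and the fingers below 0.05 N and linear speed of each of vial_b, vial_a below 0.03 m/s)) and value of joint cover_hinge above 1.2 rad), for 0.2 s.
At the end, for the whole second after the job is handed in: both bench vials and vial_set stand in their pockets (7 mm of centre, 28 mm or more deep, 0.15 rad of upright), the two at rest and not touched by the fingers; cover at 0.68 to 0.89 rad, under 0.08 rad/s, carried by the fingers (over 0.5 N) and by no vial (((horizontal distance between vial_a and mouth_2 below 0.007 m and z of vial_a in the frame of mouth_2 below -0.028 m and angle between each of vial_a, vial_b's own z axis and vertical below 0.15 rad and horizontal distance between vial_b and mouth_3 below 0.007 m and z of vial_b in the frame of mouth_3 below -0.028 m and contact force between each of vial_a, vial_b and the fingers below 0.05 N and linear speed of each of vial_a, vial_b below 0.03 m/s) or (horizontal distance between vial_b and mouth_2 below 0.007 m and z of vial_b in the frame of mouth_2 below -0.028 m and angle between each of vial_b, vial_a's own z axis and vertical below 0.15 rad and horizontal distance between vial_a and mouth_3 below 0.007 m and z of vial_a in the frame of mouth_3 below -0.028 m and contact force between each of vial_b, vial_a and the fingers below 0.05 N and linear speed of each of vial_b, vial_a below 0.03 m/s)) and horizontal distance between vial_set and mouth_1 below 0.007 m and z of vial_set in the frame of mouth_1 below -0.028 m and angle between vial_set's own z axis and vertical below 0.15 rad and value of joint cover_hinge between 0.68 and 0.89 rad and velocity of joint cover_hinge between -0.08 and 0.08 rad/s and contact force between cover and the fingers above 0.5 N and contact force between cover and vial_a below 0.05 N and contact force between cover and vial_b below 0.05 N and contact force between cover and vial_set below 0.05 N); the arm keeps its last pose, push and grip.
It fails at once if the cover drops to near closed (under 0.3 rad) (value of joint cover_hinge below 0.3 rad).
It fails at once if a bystander on the bench is moved more than 30 mm (distance of any of stapler, note_pad, tape_ring, hex_insert, seal_ring from where it was at the start of the episode above 0.03 m).
It also fails if it takes over 72 s, if anything falls off the work surface, if the arm or the gripper's body presses on something with over 40 N, if the wrist force passes 120 N, or if a joint passes its speed limit or range.

## Working session

There is one attempt and no reset: what is moved stays moved. The work goes in short steps, Python scripts to look and compute and a tool call to move; the robot and the scene stay as the last step left them, time stands still between calls to the robot, and variables do not carry over. Pictures are saved under pics/ and viewed, at most 10 in all, crops included, and the job is handed in when it is done.

```bash
ls; mkdir -p pics; python3 - <<'E'
from station import ctrl
import cv2,numpy as np
np.set_printoptions(precision=4,suppress=True)
o=ctrl.get_obs();print(o)
print(ctrl.tcp_to_grasp)
for n in("scene","top","wrist"):
    p=ctrl.camera_params(n);print(n,p)
    cv2.imwrite(f"pics/{n}0.png",ctrl.get_image(n)[:,:,::-1])
E
```

```text
pics
station.py
{'t': 0.0, 'q': array([ 0.987 ,  0.0534,  1.6143, -0.    ,  1.476 , -0.119 ]), 'dq': array([-0.0021,  0.0005,  0.0001,  0.0002, -0.0007, -0.0004]), 'effort': array([ -0.0008, -39.3698, -37.0167,  -0.0002,   0.0074,   0.    ]), 'tool_pos': array([0.2798, 0.5582, 0.23  ]), 'tool_rot': array([-0.7234, -3.0565,  0.0031]), 'contact_force': array([-0.2784,  0.3537, -0.3516]), 'wrist_torque': array([-0.0004, -0.0543, -0.0427]), 'grip_force': 0.0, 'opening': 0.08562866218462929}
0.0187
scene {'fx': 439.2200579254208, 'fy': 439.2200579254208, 'cx': 314.59140304489335, 'cy': 242.46052633384664, 'T': array([[ 0.591 , -0.503 ,  0.6306, -0.0789],
       [-0.8066, -0.3802,  0.4527, -0.3742],
       [ 0.012 , -0.7762, -0.6304,  0.7534],
       [ 0.    ,  0.    ,  0.    ,  1.    ]])}
top {'fx': 487.14370633854674, 'fy': 487.14370633854674, 'cx': 316.80944281817375, 'cy': 241.41563365315565, 'T': array([[ 0.008 , -0.9844,  0.1757,  0.3961],
       [-0.9999, -0.0054,  0.0153,  0.0674],
       [-0.0141, -0.1758, -0.9843,  1.2031],
       [ 0.    ,  0.    ,  0.    ,  1.    ]])}
wrist {'fx': 391.0424055282315, 'fy': 391.0424055282315, 'cx': 318.3355104531177, 'cy': 237.23483049707352, 'tool_from_camera': array([[-0.0007, -0.9465, -0.3227,  0.0832],
       [ 1.    , -0.0004, -0.0009,  0.0007],
       [ 0.0007, -0.3227,  0.9465, -0.1426],
       [ 0.    ,  0.    ,  0.    ,  1.    ]])}
```

View pics/top0.png

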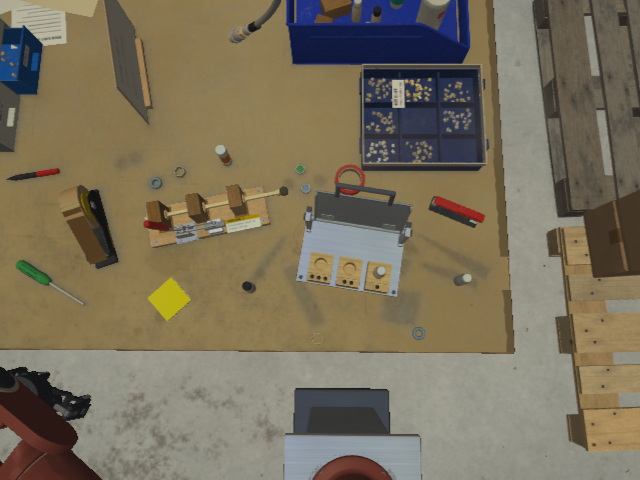

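View pics/scene0.png

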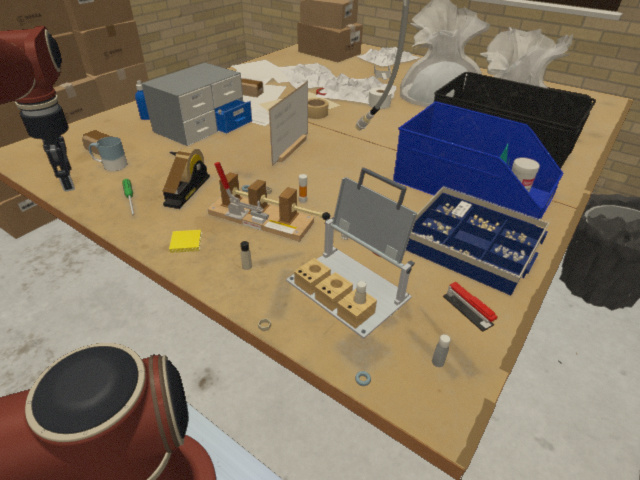

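The top view shows the rack around (350,240). A white-capped vial stands at (463,280) and a dark-capped one at (248,287), and the right pocket already holds a vial. I'll zoom in to read the studs and get exact pixels.

```bash
python3 - <<'E'
import cv2,numpy as np
t=cv2.imread("pics/top0.png");s=cv2.imread("pics/scene0.png")
a=cv2.resize(t[180:300,290:420],(650,600),interpolation=cv2.INTER_CUBIC)
b=cv2.resize(t[265:310,230:275],(150,150),interpolation=cv2.INTER_CUBIC)
c=cv2.resize(t[258:303,442:487],(150,150),interpolation=cv2.INTER_CUBIC)
d=cv2.resize(s[230:280,225:270],(135,150),interpolation=cv2.INTER_CUBIC);d=cv2.resize(d,(150,150))
e=cv2.resize(s[325:375,420:465],(150,150),interpolation=cv2.INTER_CUBIC)
cv2.imwrite("pics/z1.png",np.hstack([a,np.vstack([b,c,d,e])]))
E
```

```text
(no output)
```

View pics/z1.png

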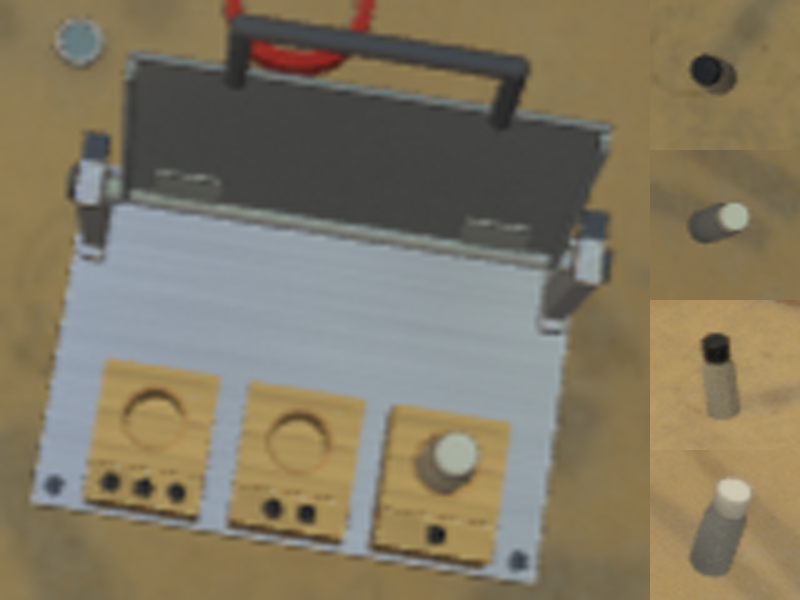

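The stud count from left to right is three, two, one, and the one-stud pocket holds vial_set. In the crop, the mouths are at about (154,417) and (298,443), the vial_set cap at (456,453), and the plate's front corners at (33,503) and (537,582). The handle bar runs from (240,20) to (525,68).

```bash
cat > h.py <<'E'
import numpy as np,cv2
from station import ctrl
from scipy.spatial.transform import Rotation as R
np.set_printoptions(precision=4,suppress=True)
def ray(n,u,v,T=None):
    p=ctrl.camera_params(n)
    T=p["T"] if T is None else T
    d=T[:3,:3]@np.array([(u-p["cx"])/p["fx"],(v-p["cy"])/p["fy"],1])
    return T[:3,3],d
def onz(n,u,v,z,T=None):
    o,d=ray(n,u,v,T);return o+d*(z-o[2])/d[2]
def tri(a,b):
    (o1,d1),(o2,d2)=a,b
    s=np.linalg.lstsq(np.c_[d1,-d2],o2-o1,rcond=None)[0]
    p,q=o1+d1*s[0],o2+d2*s[1];return (p+q)/2,np.linalg.norm(p-q)
def proj(n,P,T=None):
    p=ctrl.camera_params(n);T=p["T"] if T is None else T
    c=np.linalg.inv(T)@np.r_[P,1];return p["fx"]*c[0]/c[2]+p["cx"],p["fy"]*c[1]/c[2]+p["cy"]
def tool():
    o=ctrl.get_obs();return o["tool_pos"],R.from_rotvec(o["tool_rot"]).as_matrix()
def wristT():
    p,r=tool();T=np.eye(4);T[:3,:3]=r;T[:3,3]=p
    return T@ctrl.camera_params("wrist")["tool_from_camera"]
def rel(P):
    p,r=tool();return r.T@(np.array(P)-p)
E
python3 - <<'E'
from h import *
f=lambda x,y:((x+.5)/5-.5+290,(y+.5)/5-.5+180)
obs=[]  # station local xy, world xy
def a(n,l,x,y,z):
    w=onz("top",*f(x,y),z);print(n,w);obs.append((l,w[:2]))
a("m3",(-44,70),154,417,.05);a("m2",(-44,0),298,443,.05);a("vs",(-44,-70),456,453,.096)
a("cL",(-90,125),33,503,.008);a("cR",(-90,-125),537,582,.008)
L=np.array([o[0] for o in obs])/1e3;W=np.array([o[1] for o in obs])
Lc,Wc=L-L.mean(0),W-W.mean(0)
th=np.arctan2((Lc[:,0]*Wc[:,1]-Lc[:,1]*Wc[:,0]).sum(),(Lc*Wc).sum())
Rm=np.array([[np.cos(th),-np.sin(th)],[np.sin(th),np.cos(th)]]);o=W.mean(0)-Rm@L.mean(0)
print("yaw",th,"origin",o);print((L@Rm.T+o-W)*1e3)
for n,l in(("m1",(-.044,-.07)),("m2",(-.044,0)),("m3",(-.044,.07)),("hinge",(.05,0)),("grip1.8",(.05-.165*np.cos(1.8),0))):print(n,Rm@l+o)
for s in(-.055,.055):
    w=np.r_[Rm@(.05-.165*np.cos(1.8),s)+o,.11+.165*np.sin(1.8)];print("handle end",proj("top",w),proj("scene",w))
va=onz("top",247.4,286,.078);vb=onz("top",467.2,277.8,.078);print("dark",va,"white",vb)
for v in(va,vb):print(proj("scene",v),proj("scene",np.r_[v[:2],0]))
s=cv2.imread("pics/scene0.png")
p,r=tool();print(p,r)
E
```

```text
m3 [0.5497 0.0763 0.05  ]
m2 [0.5376 0.0077 0.05  ]
vs [ 0.5278 -0.0619  0.096 ]
cL [0.5123 0.1359 0.008 ]
cR [ 0.4753 -0.1106  0.008 ]
yaw -0.1487436065725387 origin [0.5823 0.0002]
[[-0.5538 -0.3432]
 [ 1.1222 -0.9681]
 [ 0.5296 -0.5896]
 [-0.4992  1.3212]
 [-0.5988  0.5797]]
m1 [ 0.5284 -0.0625]
m2 [0.5388 0.0068]
m3 [0.5491 0.076 ]
hinge [ 0.6317 -0.0072]
grip1.8 [ 0.6688 -0.0127]
handle end (np.float64(392.6300755768588), np.float64(192.94006736333392)) (np.float64(403.24452273005784), np.float64(187.39939310824278))
handle end (np.float64(337.5317888057973), np.float64(184.78580185828318)) (np.float64(362.4029640651047), np.float64(168.32086996522884))
dark [0.4913 0.2446 0.078 ] white [ 0.5136 -0.2626  0.078 ]
(np.float64(244.41384169654873), np.float64(243.3566778204585)) (np.float64(247.1395860798054), np.float64(267.1727637411441))
(np.float64(444.82610168986724), np.float64(337.4231250234104)) (np.float64(437.2446767771072), np.float64(361.8029366636364))
[0.2799 0.5583 0.2303] [[-0.8939  0.4482 -0.0009]
 [ 0.4482  0.8939 -0.0014]
 [ 0.0002 -0.0017 -1.    ]]
```

The registration residuals are about 1 mm, and the dark cap and white cap agree across both views. Next I move above the dark vial with the finger line along the station's x.

Request:
shift_gripper(rows=[{"aperture":0.085, "x":-0.33, "y":-0.186, "z":0.08, "wz":1.255}, {"aperture":0.085, "x":-0.33, "y":-0.186, "z":0.08, "wz":1.255}, {"aperture":0.085, "x":-0.33, "y":-0.186, "z":0.08, "wz":1.255}, {"aperture":0.085, "x":-0.33, "y":-0.186, "z":0.08, "wz":1.255}, {"aperture":0.085, "x":-0.33, "y":-0.186, "z":0.08, "wz":1.255}, {"aperture":0.085, "x":-0.33, "y":-0.186, "z":0.08, "wz":1.255}, {"aperture":0.085, "x":-0.33, "y":-0.186, "z":0.08, "wz":1.255}, {"aperture":0.085, "x":-0.33, "y":-0.186, "z":0.08, "wz":1.255}, {"aperture":0.085, "x":-0.33, "y":-0.186, "z":0.08, "wz":1.255}, {"aperture":0.085, "x":-0.33, "y":-0.186, "z":0.08, "wz":1.255}, {"aperture":0.085, "x":-0.33, "y":-0.186, "z":0.08, "wz":1.255}, {"aperture":0.085, "x":-0.33, "y":-0.186, "z":0.08, "wz":1.255}, {"aperture":0.085, "x":-0.33, "y":-0.186, "z":0.08, "wz":1.255}], clamp_n=40)

```text
t: 1.23
tool_pos: [0.4914, 0.2451, 0.1514]
tool_rot: [-2.378, -2.053, -0.0]
contact_force: [-0.2, 1.0, -0.6]
opening: 0.0849
grip_force: 0.0
```

```bash
python3 - <<'E'
from h import *
T=wristT();im=ctrl.get_image("wrist")[:,:,::-1];cv2.imwrite("pics/w1.png",im)
print(tool(),ctrl.get_obs()["q"])
print(proj("wrist",[.4913,.2446,.078],T),proj("wrist",[.4913,.2446,0],T))
print(rel([.4913,.2446,.036]))
E
```

```text
(array([0.4913, 0.2455, 0.1516]), array([[ 0.1455,  0.9894,  0.0002],
       [ 0.9894, -0.1455,  0.0004],
       [ 0.0004,  0.0001, -1.    ]])) [ 0.3276 -0.0654  1.8665  0.0003  1.3401  0.4736]
(np.float64(318.10599735780283), np.float64(254.1570235496542)) (np.float64(318.274070242611), np.float64(217.7842542031437))
[-0.0009  0.0001  0.1156]
```

View pics/w1.png

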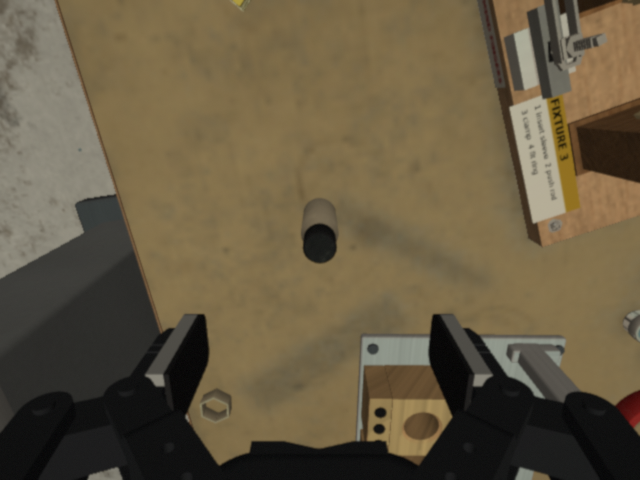

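The wrist view shows the dark-capped vial, with its cap at about (320,244) against a predicted (318,254). I'll measure that discrepancy more carefully, along with the three-stud pocket at (421,426).

```bash
python3 - <<'E'
from h import *
im=cv2.imread("pics/w1.png");T=wristT()
hsv=cv2.cvtColor(im,cv2.COLOR_BGR2HSV)
m=np.zeros((480,640),np.uint8);m[190:275,280:350]=(hsv[190:275,280:350,2]<60)*255
c=max(cv2.findContours(m,0,2)[0],key=cv2.contourArea);print("cap",cv2.boundingRect(c),cv2.minEnclosingCircle(c))
print("col profile",im[185:270:3,320].tolist())
print("row 210",im[210,295:345:2,0].tolist())
for n,w in(("m3",[.5491,.076,.05]),("cornerL",np.array([.5123,.1359,.008])),("sealhex",None)):
    if w is not None: print(n,proj("wrist",w,T))
print(T)
E
```

```text
cap (303, 224, 33, 39) ((319.0, 242.84210205078125), 19.262104034423828)
col profile [[75, 110, 128], [74, 109, 126], [75, 109, 127], [75, 110, 127], [71, 102, 117], [66, 83, 93], [69, 88, 99], [74, 93, 104], [77, 97, 108], [78, 99, 110], [80, 101, 113], [81, 102, 114], [80, 100, 111], [26, 32, 36], [12, 12, 13], [13, 13, 14], [21, 21, 21], [22, 24, 23], [26, 28, 27], [25, 28, 27], [24, 26, 26], [23, 26, 25], [23, 25, 24], [26, 28, 27], [28, 32, 31], [29, 32, 32], [51, 76, 88], [77, 113, 131], [75, 110, 128]]
row 210 [74, 74, 74, 73, 64, 58, 63, 67, 72, 75, 75, 76, 76, 77, 77, 76, 74, 72, 68, 62, 62, 71, 71, 71, 71]
m3 (np.float64(421.66916628377965), np.float64(428.04891071259954))
cornerL (np.float64(361.55357686777666), np.float64(339.13836648377594))
[[ 0.9893 -0.1381 -0.048   0.5039]
 [-0.1462 -0.9361 -0.3198  0.3284]
 [-0.0008  0.3234 -0.9463  0.2942]
 [ 0.      0.      0.      1.    ]]
```

```bash
python3 - <<'E'
from h import *
T=wristT()
print("cap",onz("wrist",319,246,.078,T),"foot",onz("wrist",319.2,214.5,0,T))
def blob(n,im,box,f):
    x0,y0,x1,y1=box;h=cv2.cvtColor(im,cv2.COLOR_BGR2HSV)[y0:y1,x0:x1].astype(int)
    m=f(h).astype(np.uint8);c=max(cv2.findContours(m,0,2)[0],key=cv2.contourArea)
    b=cv2.boundingRect(c);(x,y),r=cv2.minEnclosingCircle(c);print(n,x+x0,y+y0,r,b[0]+x0,b[1]+y0,b[2:]);return x+x0,y+y0
t=cv2.imread("pics/top0.png");s=cv2.imread("pics/scene0.png")
dk=lambda h:h[...,2]<60
wh=lambda h:(h[...,2]>150)&(h[...,1]<60)
a=blob("top dark",t,(230,265,275,310),dk);b=blob("sc dark",s,(225,230,270,280),dk)
print(tri(ray("top",*a),ray("scene",*b)),onz("top",*a,.078),onz("scene",*b,.078))
a=blob("top white",t,(442,258,487,303),wh);b=blob("sc white",s,(420,325,465,375),wh)
print(tri(ray("top",*a),ray("scene",*b)),onz("top",*a,.078),onz("scene",*b,.078))
E
```

```text
cap [0.4925 0.2499 0.078 ] foot [0.4924 0.2474 0.    ]
top dark 246.73077011108398 285.730770111084 4.6234893798828125 243 282 (9, 9)
sc dark 245.0 246.0 4.472236156463623 241 242 (7, 9)
(array([0.4935, 0.2473, 0.0668]), np.float64(0.0018019067332344211)) [0.4919 0.2462 0.078 ] [0.4848 0.2366 0.078 ]
top white 466.7857151031494 277.5 4.072154521942139 463 274 (8, 8)
sc white 444.3076915740967 338.84615421295166 5.16312313079834 440 334 (10, 11)
(array([ 0.5146, -0.2627,  0.0729]), np.float64(0.0009815663028639283)) [ 0.5143 -0.2616  0.078 ] [ 0.5098 -0.2631  0.078 ]
```

Request:
shift_gripper(rows=[{"aperture":0.085, "x":0.002, "y":0.001, "z":0.04}, {"aperture":0.085, "x":0.002, "y":0.001, "z":0.08}, {"aperture":0.085, "x":0.002, "y":0.001, "z":0.11}, {"aperture":0.085, "x":0.002, "y":0.001, "z":0.1145}, {"aperture":0.085, "x":0.002, "y":0.001, "z":0.1145}, {"aperture":0, "x":0.002, "y":0.001, "z":0.1145}, {"aperture":0, "x":0.002, "y":0.001, "z":0.1145}, {"aperture":0, "x":0.002, "y":0.001, "z":0.1145}, {"aperture":0, "x":0.002, "y":0.001, "z":0.1145}, {"aperture":0, "x":0.002, "y":0.001, "z":0.1145}, {"aperture":0, "x":0.002, "y":0.001, "z":0.1145}, {"aperture":0, "x":0.002, "y":0.001, "z":0.1145}, {"aperture":0, "x":0.002, "y":0.001, "z":0.1145}], clamp_n=30)

```text
t: 2.37
tool_pos: [0.494, 0.2467, 0.0384]
tool_rot: [2.38, 2.049, 0.003]
contact_force: [-0.7, -0.4, 6.0]
opening: 0.0243
grip_force: 29.7
```

```bash
python3 - <<'E'
from h import *
cv2.imwrite("pics/w2.png",ctrl.get_image("wrist")[:,:,::-1])
print(tool())
E
```

```text
(array([0.494 , 0.2467, 0.0383]), array([[ 0.1486,  0.9889,  0.0018],
       [ 0.9889, -0.1486,  0.0009],
       [ 0.0012,  0.0017, -1.    ]]))
```

View pics/w2.png

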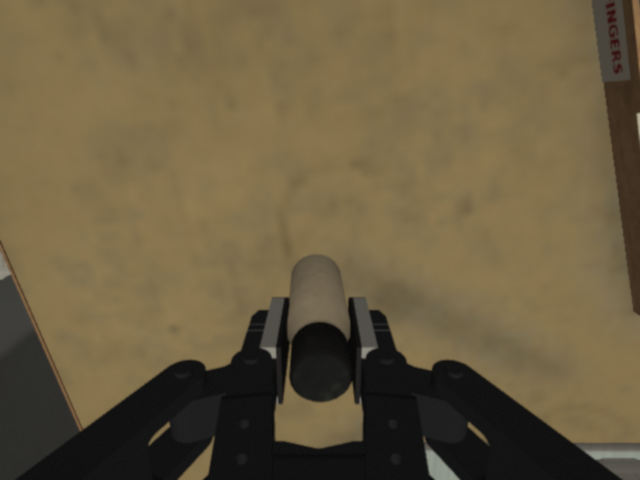

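```bash
python3 - <<'E'
from h import *
im=cv2.imread("pics/w2.png");T=wristT()
g=im.max(2).astype(int);print(g[248:262,316].tolist(),g[392:410,320].tolist())
print("row cap",[(i,v) for i,v in zip(range(284,358,2),g[375,284:358:2])])
for u,v,z,off in((320,400.5,.078,+.0102),(316,254.5,0,-.0125)):
    w=onz("wrist",u,v,z,T);print(w,rel(w)+[off,0,0])
print("m2",rel([.5388,.0068,.13]),"m3",rel([.5491,.076,.13]),"yawerr",)
E
```

```text
[131, 131, 131, 131, 131, 124, 111, 98, 95, 95, 97, 98, 98, 99] [31, 31, 32, 32, 32, 29, 29, 30, 34, 57, 95, 126, 134, 135, 135, 135, 135, 135]
row cap [(284, np.int64(20)), (286, np.int64(94)), (288, np.int64(114)), (290, np.int64(25)), (292, np.int64(22)), (294, np.int64(30)), (296, np.int64(32)), (298, np.int64(30)), (300, np.int64(28)), (302, np.int64(27)), (304, np.int64(27)), (306, np.int64(26)), (308, np.int64(26)), (310, np.int64(26)), (312, np.int64(26)), (314, np.int64(28)), (316, np.int64(26)), (318, np.int64(28)), (320, np.int64(28)), (322, np.int64(28)), (324, np.int64(27)), (326, np.int64(28)), (328, np.int64(29)), (330, np.int64(27)), (332, np.int64(28)), (334, np.int64(29)), (336, np.int64(30)), (338, np.int64(29)), (340, np.int64(29)), (342, np.int64(32)), (344, np.int64(31)), (346, np.int64(30)), (348, np.int64(27)), (350, np.int64(19)), (352, np.int64(10)), (354, np.int64(9)), (356, np.int64(31))]
[0.4936 0.2394 0.078 ] [ 0.0029  0.0008 -0.0397]
[0.495  0.2598 0.    ] [ 0.0005 -0.001   0.0384]
m2 [-0.2305  0.0801 -0.0918] m3 [-0.1605  0.08   -0.0917] yawerr
```

Request:
shift_gripper(rows=[{"aperture":0, "z":-0.04}, {"aperture":0, "x":-0.02, "z":-0.08}, {"aperture":0, "x":-0.267, "y":0.08, "z":-0.1}, {"aperture":0, "x":-0.267, "y":0.08, "z":-0.1}, {"aperture":0, "x":-0.267, "y":0.08, "z":-0.1}, {"aperture":0, "x":-0.267, "y":0.08, "z":-0.1}, {"aperture":0, "x":-0.267, "y":0.08, "z":-0.1}, {"aperture":0, "x":-0.267, "y":0.08, "z":-0.1}, {"aperture":0, "x":-0.267, "y":0.08, "z":-0.1}, {"aperture":0, "x":-0.267, "y":0.08, "z":-0.1}, {"aperture":0, "x":-0.267, "y":0.08, "z":-0.1}, {"aperture":0, "x":-0.267, "y":0.08, "z":-0.1}])

```text
t: 3.42
tool_pos: [0.532, -0.0286, 0.1363]
tool_rot: [-2.379, -2.05, 0.001]
contact_force: [0.6, 0.2, 0.1]
opening: 0.0241
grip_force: 29.5
```

```bash
python3 - <<'E'
from h import *
T=wristT();np.save("T3.npy",T)
cv2.imwrite("pics/w3.png",ctrl.get_image("wrist")[:,:,::-1])
print(tool(),ctrl.get_obs()["opening"])
print(proj("wrist",[.5388,.0068,.05],T),proj("wrist",[.5491,.076,.05],T))
E
```

```text
(array([ 0.532 , -0.0282,  0.1362]), array([[ 0.1469,  0.9891, -0.0011],
       [ 0.9891, -0.1469,  0.0006],
       [ 0.0005, -0.0012, -1.    ]])) 0.024591538932147522
(np.float64(320.73871532865974), np.float64(188.9097013543719)) (np.float64(320.8456298625092), np.float64(60.10423351475973))
```

View pics/w3.png

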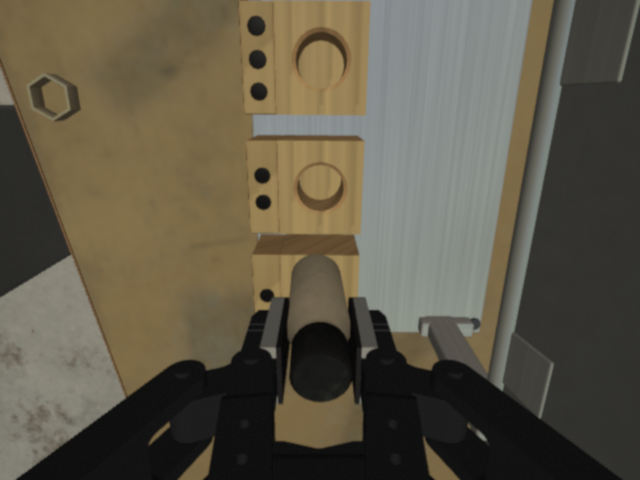

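Both pockets are clear in this view: the m2 rim is centred at about (320,187) and m3 at about (321,57). I'll fit them.

```bash
python3 - <<'E'
from h import *
im=cv2.imread("pics/w3.png");T=np.load("T3.npy")
g=cv2.cvtColor(im,cv2.COLOR_BGR2GRAY)
for n,(x0,y0,x1,y1) in dict(m2=(282,140,358,234),m3=(282,8,362,112)).items():
    c=cv2.HoughCircles(cv2.resize(g[y0:y1,x0:x1],None,fx=3,fy=3,interpolation=2),cv2.HOUGH_GRADIENT,1.5,30,param1=120,param2=20,minRadius=60,maxRadius=105)
    for u,v,r in c[0][:3]/3:
        u+=x0;v+=y0;w=onz("wrist",u,v,.05,T);print(n,u,v,r,w,rel(w))
    print("row",g[(y0+y1)//2,x0:x1:2].tolist());print("col",g[y0:y1:2,321].tolist())
for u,v,z,off in((320,400.5,.178-.0005,+.0102),(316,254.5,.0995,-.0125)):
    w=onz("wrist",u,v,z,T);print("vial",rel(w)+[off,0,0])
g2=im.max(2).astype(int);print(g2[250:260,316].tolist(),g2[396:406,320].tolist())
E
```

```text
m2 320.25 178.75 20.75 [0.5394 0.0128 0.05  ] [0.0417 0.0014 0.0863]
row [133, 135, 134, 130, 126, 122, 112, 100, 59, 73, 117, 129, 132, 132, 134, 135, 134, 131, 131, 133, 134, 132, 126, 124, 132, 139, 138, 137, 121, 62, 61, 106, 113, 127, 123, 121, 122, 131]
col [98, 123, 124, 123, 124, 123, 124, 123, 124, 124, 123, 100, 101, 132, 135, 135, 135, 135, 135, 134, 134, 134, 134, 134, 134, 134, 133, 134, 133, 128, 88, 81, 82, 80, 79, 87, 115, 121, 125, 125, 125, 125, 127, 132, 133, 134, 132]
m3 320.25 64.25 23.6 [0.5485 0.074  0.05  ] [0.1035 0.0014 0.0863]
row [133, 131, 128, 124, 121, 110, 105, 64, 79, 120, 124, 128, 131, 130, 132, 134, 134, 131, 130, 131, 133, 132, 130, 125, 123, 130, 137, 136, 136, 137, 126, 62, 67, 107, 113, 125, 123, 120, 119, 126]
col [120, 120, 120, 120, 120, 121, 120, 119, 120, 110, 85, 83, 58, 49, 49, 50, 94, 132, 133, 132, 132, 132, 133, 132, 132, 132, 132, 132, 132, 132, 132, 131, 132, 132, 132, 131, 132, 131, 131, 131, 123, 117, 119, 121, 121, 121, 121, 121, 126, 132, 132, 132]
vial [ 0.004   0.0008 -0.0413]
vial [ 0.0008 -0.0009  0.0367]
[98, 96, 96, 93, 90, 89, 89, 90, 91, 92] [29, 28, 27, 27, 32, 54, 90, 114, 120, 120]
```

```bash
python3 - <<'E'
from h import *
im=cv2.imread("pics/w3.png");T=np.load("T3.npy");g=im.max(2).astype(int)
for n,u,v in(("m2",320.5,186.7),("m3",320.7,57.5)):
    w=onz("wrist",u,v,.05,T);print(n,w,rel(w))
print("m2top",rel([.5388,.0068,.05]))
sat=cv2.cvtColor(im,cv2.COLOR_BGR2HSV)[...,1]
for r in(258,264,270,280,290):print(r,list(zip(range(284,352,2),sat[r,284:352:2].tolist()))[::1])
E
```

```text
m2 [0.5389 0.0081 0.05  ] [0.0369 0.0015 0.0862]
m3 [0.5492 0.0773 0.05  ] [0.1069 0.0016 0.0863]
m2top [0.0356 0.0017 0.0862]
258 [(284, 114), (286, 112), (288, 114), (290, 114), (292, 114), (294, 115), (296, 115), (298, 113), (300, 111), (302, 96), (304, 78), (306, 71), (308, 75), (310, 74), (312, 76), (314, 70), (316, 73), (318, 73), (320, 73), (322, 74), (324, 76), (326, 75), (328, 82), (330, 101), (332, 113), (334, 114), (336, 114), (338, 114), (340, 114), (342, 114), (344, 114), (346, 113), (348, 112), (350, 113)]
264 [(284, 114), (286, 114), (288, 114), (290, 115), (292, 115), (294, 111), (296, 87), (298, 75), (300, 72), (302, 74), (304, 71), (306, 74), (308, 75), (310, 77), (312, 73), (314, 74), (316, 72), (318, 74), (320, 75), (322, 75), (324, 74), (326, 73), (328, 74), (330, 73), (332, 75), (334, 77), (336, 99), (338, 113), (340, 112), (342, 114), (344, 113), (346, 114), (348, 114), (350, 114)]
270 [(284, 113), (286, 113), (288, 114), (290, 113), (292, 105), (294, 75), (296, 75), (298, 75), (300, 72), (302, 76), (304, 76), (306, 74), (308, 73), (310, 74), (312, 74), (314, 7
[... 281 characters left out ...]
, (296, 74), (298, 76), (300, 76), (302, 77), (304, 74), (306, 75), (308, 76), (310, 74), (312, 74), (314, 74), (316, 76), (318, 72), (320, 74), (322, 76), (324, 78), (326, 76), (328, 76), (330, 75), (332, 74), (334, 76), (336, 76), (338, 75), (340, 80), (342, 110), (344, 115), (346, 113), (348, 112), (350, 115)]
290 [(284, 114), (286, 112), (288, 113), (290, 98), (292, 77), (294, 75), (296, 76), (298, 75), (300, 75), (302, 76), (304, 73), (306, 76), (308, 77), (310, 74), (312, 75), (314, 74), (316, 74), (318, 75), (320, 75), (322, 75), (324, 75), (326, 73), (328, 74), (330, 74), (332, 75), (334, 74), (336, 75), (338, 75), (340, 75), (342, 79), (344, 110), (346, 114), (348, 114), (350, 113)]
```

Request:
shift_gripper(rows=[{"aperture":0, "x":0.0365, "y":0.002}, {"aperture":0, "x":0.0365, "y":0.002, "z":0.04}, {"aperture":0, "x":0.0365, "y":0.002, "z":0.043}, {"aperture":0, "x":0.0365, "y":0.002, "z":0.043}, {"aperture":0, "x":0.0365, "y":0.002, "z":0.043}])

```text
t: 3.88
tool_pos: [0.5395, 0.0069, 0.0938]
tool_rot: [-2.379, -2.051, 0.001]
contact_force: [0.2, 0.3, -0.3]
opening: 0.0236
grip_force: 29.6
```

```bash
python3 - <<'E'
from h import *
T=wristT();np.save("T4.npy",T)
im=ctrl.get_image("wrist")[:,:,::-1];cv2.imwrite("pics/w4.png",cv2.resize(im[60:420,200:440],(600,900))[:600])
cv2.imwrite("pics/w4f.png",im)
print(tool())
print(rel([.5389,.0081,.05]),rel([.5388,.0068,.05]))
E
```

```text
(array([0.5404, 0.0065, 0.0949]), array([[ 0.1478,  0.989 ,  0.0012],
       [ 0.989 , -0.1478, -0.0002],
       [-0.    ,  0.0012, -1.    ]]))
[ 0.0014 -0.0018  0.0449] [ 0.0001 -0.0017  0.0449]
```

View pics/w4.png

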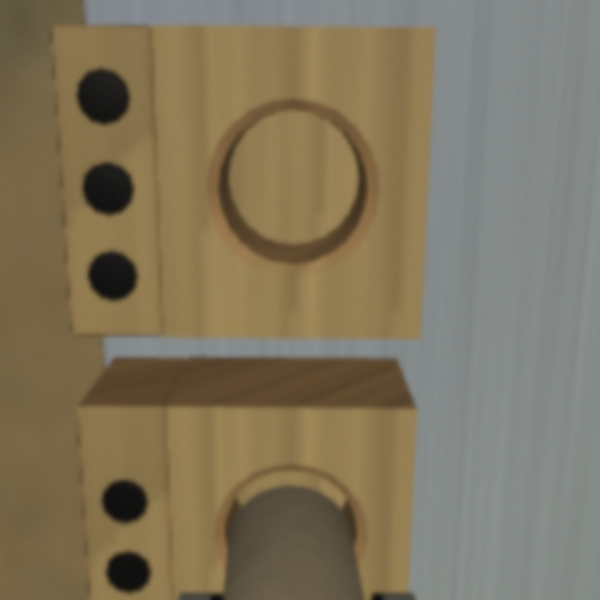

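The vial is centred over the m2 rim, with rim and foot both at about column 292 in the crop and concentric to within about 1 mm. Now I descend, checking force.

Request:
shift_gripper(rows=[{"aperture":0, "x":-0.0003, "z":0.006}, {"aperture":0, "x":-0.0003, "z":0.012}, {"aperture":0, "x":-0.0003, "z":0.016}, {"aperture":0, "x":-0.0003, "z":0.016}])

```text
t: 4.27
tool_pos: [0.5424, 0.0051, 0.0856]
tool_rot: [2.379, 2.048, 0.002]
contact_force: [-14.0, 0.9, 32.5]
opening: 0.0239
grip_force: 35.1
```

Request:
shift_gripper(rows=[{"aperture":0, "z":0.007}, {"aperture":0, "z":0.014}, {"aperture":0, "z":0.018}, {"aperture":0, "z":0.018}])

```text
t: 4.6
tool_pos: [0.5398, 0.0054, 0.0612]
tool_rot: [2.381, 2.049, -0.001]
contact_force: [-1.1, -0.2, -1.2]
opening: 0.0245
grip_force: 43.4
```

Request:
shift_gripper(rows=[{"aperture":0, "z":0.003}, {"aperture":0, "z":0.005}, {"aperture":0, "z":0.005}])

```text
t: 4.85
tool_pos: [0.5396, 0.0057, 0.0541]
tool_rot: [-2.381, -2.049, 0.001]
contact_force: [-1.4, -1.4, -0.2]
opening: 0.0242
grip_force: 43.3
```

```bash
python3 - <<'E'
from h import *
im=ctrl.get_image("wrist")[:,:,::-1];cv2.imwrite("pics/w5.png",cv2.resize(im[140:440,160:560],(800,600)))
print(tool()[0])
E
```

```text
[0.5396 0.0057 0.0541]
```

View pics/w5.png

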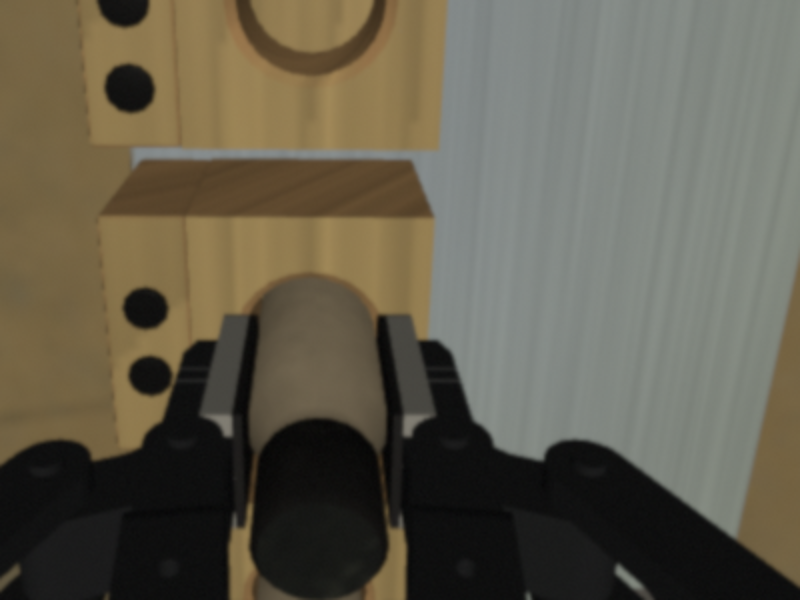

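The vial is inside the pocket but slid up in the grip, since the cap edge is now at row 439. I'll release it to drop the rest of the way, then raise and check.

Request:
shift_gripper(rows=[{"aperture":0.045}, {"aperture":0.045}, {"aperture":0.045}, {"aperture":0.045, "z":-0.01}, {"aperture":0.045, "z":-0.05}, {"aperture":0.045, "z":-0.09}, {"aperture":0.045, "z":-0.09}], clamp_n=30)

```text
t: 5.48
tool_pos: [0.5456, 0.0054, 0.1553]
tool_rot: [2.371, 2.042, 0.018]
contact_force: [1.9, -0.1, 1.5]
opening: 0.0451
grip_force: 0.0
```

```bash
python3 - <<'E'
from h import *
T=wristT();im=ctrl.get_image("wrist")[:,:,::-1];t=ctrl.get_image("top")[:,:,::-1];s=ctrl.get_image("scene")[:,:,::-1]
cv2.imwrite("pics/s6.png",s);cv2.imwrite("pics/t6.png",t)
cv2.imwrite("pics/w6.png",np.hstack([cv2.resize(im[60:480,140:540],(400,420)),cv2.resize(s[240:345,280:380],(400,420),interpolation=2)]))
print(tool())
for z in(.096,.106):print(z,proj("wrist",[.5388,.0075,z],T),proj("scene",[.5388,.0075,z]),proj("top",[.5388,.0075,z]))
E
```

```text
(array([0.5406, 0.0059, 0.1463]), array([[ 0.1484,  0.9889,  0.0027],
       [ 0.9889, -0.1484, -0.0003],
       [ 0.0002,  0.0027, -1.    ]]))
0.096 (np.float64(303.76274900316014), np.float64(260.7652728836483)) (np.float64(336.76396234313074), np.float64(266.9514771229005)) (np.float64(350.3297740596438), np.float64(265.2446732180288))
0.106 (np.float64(303.395341122303), np.float64(267.9027927593475)) (np.float64(336.96251984389124), np.float64(263.5976709643388)) (np.float64(350.566297539316), np.float64(264.68161014184517))
```

View pics/w6.png

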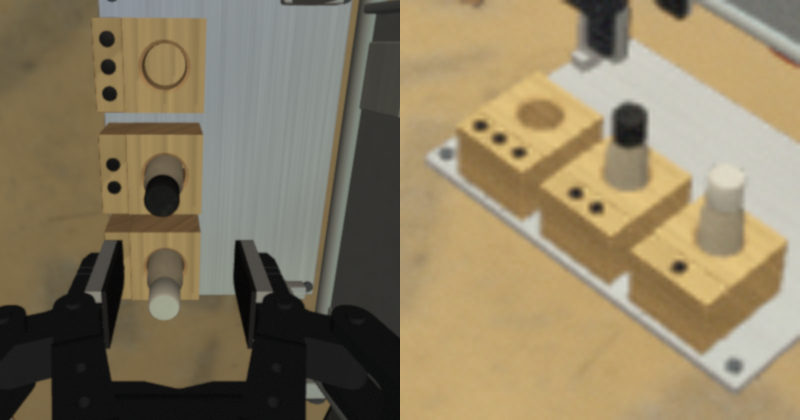

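The dark vial is fully seated: its cap top is at scene row 268, against 267 predicted for a seated vial. Next is the white vial.

Request:
shift_gripper(rows=[{"aperture":0.085, "x":-0.268, "y":0.015, "z":-0.006}, {"aperture":0.085, "x":-0.268, "y":0.015, "z":-0.006}, {"aperture":0.085, "x":-0.268, "y":0.015, "z":-0.006}, {"aperture":0.085, "x":-0.268, "y":0.015, "z":-0.006}, {"aperture":0.085, "x":-0.268, "y":0.015, "z":-0.006}, {"aperture":0.085, "x":-0.268, "y":0.015, "z":-0.006}, {"aperture":0.085, "x":-0.268, "y":0.015, "z":-0.006}, {"aperture":0.085, "x":-0.268, "y":0.015, "z":-0.006}, {"aperture":0.085, "x":-0.268, "y":0.015, "z":-0.006}, {"aperture":0.085, "x":-0.268, "y":0.015, "z":-0.006}, {"aperture":0.085, "x":-0.268, "y":0.015, "z":-0.006}])

```text
t: 6.55
tool_pos: [0.5147, -0.2597, 0.1498]
tool_rot: [-2.378, -2.051, 0.0]
contact_force: [0.5, 0.1, -0.0]
opening: 0.085
grip_force: 0.0
```

```bash
cat >> h.py <<'E'
def avgtool(n=1):
    return tool()
E
python3 - <<'E'
from h import *
T=wristT();im=ctrl.get_image("wrist")[:,:,::-1].copy();cv2.imwrite("pics/w7.png",im)
print(tool())
P=[.5145,-.261,.078];u,v=proj("wrist",P,T);print(u,v,proj("wrist",[*P[:2],0],T))
h=cv2.cvtColor(im,cv2.COLOR_BGR2HSV)
x0,y0=int(u)-45,int(v)-70;c=h[y0:y0+120,x0:x0+90]
for nm,m in(("cap",(c[...,2]>150)&(c[...,1]<60)),("all",c[...,1]<70)):
    k=max(cv2.findContours(m.astype(np.uint8),0,2)[0],key=cv2.contourArea);b=cv2.boundingRect(k)
    print(nm,b[0]+x0,b[1]+y0,b[2:],cv2.contourArea(k))
print(h[y0:y0+120:4,int(u)].tolist())
E
```

```text
(array([ 0.5149, -0.2598,  0.1501]), array([[ 0.1466,  0.9892, -0.001 ],
       [ 0.9892, -0.1466,  0.0009],
       [ 0.0008, -0.0011, -1.    ]]))
318.3064080823808 256.4192553850874 (np.float64(318.5583736314752), np.float64(219.42194555576498))
cap 303 243 (30, 29) 649.0
all 300 207 (37, 67) 1966.0
[[20, 99, 119], [20, 99, 116], [20, 95, 116], [20, 93, 115], [20, 95, 113], [20, 72, 89], [22, 38, 74], [22, 36, 78], [22, 35, 81], [21, 39, 84], [21, 39, 86], [23, 35, 87], [21, 49, 89], [20, 50, 117], [21, 49, 146], [35, 37, 167], [36, 38, 169], [34, 35, 167], [35, 35, 169], [35, 36, 170], [35, 35, 169], [34, 35, 167], [20, 86, 110], [20, 102, 118], [19, 105, 122], [20, 104, 123], [20, 102, 125], [19, 105, 124], [20, 107, 124], [19, 105, 124]]
```

Request:
shift_gripper(rows=[{"aperture":0.085, "x":-0.001, "z":0.04}, {"aperture":0.085, "x":-0.001, "z":0.08}, {"aperture":0.085, "x":-0.001, "z":0.108}, {"aperture":0.085, "x":-0.001, "z":0.112}, {"aperture":0.085, "x":-0.001, "z":0.112}, {"aperture":0, "x":-0.001, "z":0.112}, {"aperture":0, "x":-0.001, "z":0.112}, {"aperture":0, "x":-0.001, "z":0.112}, {"aperture":0, "x":-0.001, "z":0.112}, {"aperture":0, "x":-0.001, "z":0.112}, {"aperture":0, "x":-0.001, "z":0.112}, {"aperture":0, "x":-0.001, "z":0.112}], clamp_n=45)

```text
t: 7.6
tool_pos: [0.5155, -0.263, 0.0404]
tool_rot: [2.379, 2.049, 0.0]
contact_force: [-1.1, 0.8, 5.6]
opening: 0.0235
grip_force: 44.0
```

Request:
shift_gripper(rows=[{"aperture":0, "z":-0.04}, {"aperture":0, "z":-0.08}, {"aperture":0, "z":-0.11}, {"aperture":0, "z":-0.12}, {"aperture":0, "z":-0.12}, {"aperture":0, "z":-0.12}])

```text
t: 8.1
tool_pos: [0.5146, -0.2622, 0.1583]
tool_rot: [-2.381, -2.05, 0.0]
contact_force: [-0.3, 0.5, -1.6]
opening: 0.0232
grip_force: 44.2
```

```bash
python3 - <<'E'
from h import *
T=wristT();im=ctrl.get_image("wrist")[:,:,::-1].copy();cv2.imwrite("pics/w8.png",im)
print(tool())
s=cv2.cvtColor(im,cv2.COLOR_BGR2HSV)
for r in(262,268,274,280,290,340,370,385):print(r,s[r,276:364:2,1].tolist() if r<300 else s[r,276:364:2,2].tolist())
print("col",s[244:264,317,1].tolist(),s[385:415,319].tolist())
for n,w in(("m3w",[.5492,.0773,.05]),("m3t",[.5491,.076,.05])):print(n,rel(w))
E
```

```text
(array([ 0.5138, -0.2617,  0.1567]), array([[ 0.1486,  0.9889, -0.0026],
       [ 0.9889, -0.1485,  0.0018],
       [ 0.0014, -0.0028, -1.    ]]))
262 [104, 104, 104, 105, 107, 106, 106, 105, 103, 100, 92, 54, 36, 35, 35, 38, 37, 40, 36, 36, 39, 36, 39, 36, 37, 34, 35, 36, 40, 80, 95, 96, 95, 92, 91, 90, 88, 88, 88, 87, 87, 89, 87, 85]
268 [105, 105, 102, 102, 103, 105, 103, 103, 98, 57, 35, 36, 35, 37, 37, 36, 36, 36, 41, 38, 38, 37, 37, 41, 35, 33, 40, 34, 35, 36, 41, 78, 89, 84, 82, 80, 79, 80, 80, 84, 87, 91, 91, 87]
274 [99, 100, 101, 104, 105, 107, 108, 105, 66, 36, 37, 38, 36, 39, 36, 36, 38, 38, 40, 40, 37, 40, 37, 35, 38, 38, 35, 36, 34, 31, 36, 38, 76, 87, 87, 90, 90, 87, 85, 84, 85, 87, 87, 90]
280 [98, 102, 104, 103, 104, 106, 108, 101, 46, 36, 35, 36, 36, 35, 37, 39, 36, 36, 36, 36, 36, 39, 36, 33, 
[... 804 characters left out ...]
, 177, 176, 178, 179, 178, 178, 178, 178, 178, 178, 157, 128, 140, 65, 24, 36, 34, 15, 11]
col [90, 90, 90, 89, 88, 87, 86, 87, 87, 80, 69, 48, 38, 34, 34, 34, 34, 37, 36, 39] [[35, 34, 178], [35, 36, 178], [35, 36, 178], [35, 35, 177], [35, 36, 177], [35, 36, 177], [35, 35, 176], [35, 35, 176], [34, 34, 175], [35, 35, 175], [35, 35, 176], [34, 35, 175], [34, 34, 174], [34, 36, 172], [26, 46, 160], [19, 82, 150], [17, 103, 153], [17, 105, 156], [17, 104, 157], [17, 102, 158], [18, 102, 157], [18, 101, 156], [18, 102, 157], [18, 102, 157], [18, 102, 158], [18, 101, 159], [18, 103, 159], [18, 102, 157], [17, 104, 155], [18, 105, 153]]
m3w [ 0.3403 -0.015   0.1072]
m3t [ 0.339  -0.0149  0.1072]
```

Request:
shift_gripper(rows=[{"aperture":0, "x":0.339, "y":-0.0144}, {"aperture":0, "x":0.339, "y":-0.0144}, {"aperture":0, "x":0.339, "y":-0.0144}, {"aperture":0, "x":0.339, "y":-0.0144}, {"aperture":0, "x":0.339, "y":-0.0144}, {"aperture":0, "x":0.339, "y":-0.0144}, {"aperture":0, "x":0.339, "y":-0.0144}, {"aperture":0, "x":0.339, "y":-0.0144}, {"aperture":0, "x":0.339, "y":-0.0144}, {"aperture":0, "x":0.339, "y":-0.0144}, {"aperture":0, "x":0.339, "y":-0.0144, "z":0.03}, {"aperture":0, "x":0.339, "y":-0.0144, "z":0.058}, {"aperture":0, "x":0.339, "y":-0.0144, "z":0.058}, {"aperture":0, "x":0.339, "y":-0.0144, "z":0.058}, {"aperture":0, "x":0.339, "y":-0.0144, "z":0.058}])

```text
t: 9.4
tool_pos: [0.551, 0.0739, 0.1011]
tool_rot: [-2.382, -2.048, 0.001]
contact_force: [0.7, 0.1, 0.0]
opening: 0.0235
grip_force: 44.2
```

```bash
python3 - <<'E'
from h import *
print(tool());P=[];
for i in range(4):
    T=wristT();im=ctrl.get_image("wrist")[:,:,::-1];P.append(tool()[0])
print(np.array(P),np.mean(P,0),rel([.55,.0752,.1]))
im=im.copy();cv2.imwrite("pics/w9.png",im);g=im.max(2).astype(int);s=cv2.cvtColor(im,cv2.COLOR_BGR2HSV)
for r in(254,262,268,274):print(r,list(s[r,276:364:2,1]),list(g[r,276:364:2]))
print(g[235:262,317].tolist(),s[235:262,317,1].tolist())
E
```

```text
(array([0.551 , 0.0739, 0.1011]), array([[ 0.15  ,  0.9887, -0.0003],
       [ 0.9887, -0.15  , -0.0002],
       [-0.0003, -0.0003, -1.    ]]))
[[0.5518 0.0741 0.1022]
 [0.5521 0.0743 0.1027]
 [0.5522 0.0745 0.1029]
 [0.5521 0.0746 0.1027]] [0.5521 0.0744 0.1026] [ 0.0002 -0.0022  0.0027]
254 [np.uint8(114), np.uint8(113), np.uint8(114), np.uint8(114), np.uint8(116), np.uint8(126), np.uint8(130), np.uint8(133), np.uint8(118), np.uint8(114), np.uint8(113), np.uint8(115), np.uint8(114), np.uint8(115), np.uint8(115), np.uint8(112), np.uint8(111), np.uint8(108), np.uint8(107), np.uint8(99), np.uint8(98), np.uint8(101), np.uint8(107), np.uint8(107), np.uint8(114), np.uint8(113), np.uint8(114), np.uint8(113), np.uint8(114), np.uint8(126), np.uint8(128), np.uint8(124), np.uint8(116), np.uint8(114), np.uint8(113), np.uint8(114), np.uint8(114), np.uint8(113), np.uint8(113), np.uint8(114), np.uint8(112), np.uint8(74), np.uint8(13), np.uint8(14)] [np.int64(1
[... 4032 characters left out ...]
int64(70), np.int64(69), np.int64(70), np.int64(72), np.int64(73), np.int64(73), np.int64(73), np.int64(73), np.int64(74), np.int64(73), np.int64(72), np.int64(72), np.int64(72), np.int64(72), np.int64(71), np.int64(68), np.int64(66), np.int64(63), np.int64(61), np.int64(112), np.int64(145), np.int64(141), np.int64(137), np.int64(136), np.int64(143), np.int64(151), np.int64(152), np.int64(152), np.int64(138), np.int64(139), np.int64(140)]
[158, 157, 150, 134, 121, 129, 144, 150, 150, 150, 150, 149, 150, 149, 150, 150, 150, 148, 139, 115, 80, 68, 66, 67, 67, 68, 68] [113, 114, 117, 122, 122, 121, 115, 114, 114, 116, 114, 115, 114, 115, 114, 114, 114, 112, 110, 100, 64, 38, 39, 34, 38, 38, 38]
```

Against the rim, the vial sits about 2 mm too far in tool +y, and the pose reading agrees. I'll correct that and descend.

Request:
shift_gripper(rows=[{"aperture":0, "x":0.0008, "y":-0.002}, {"aperture":0, "x":0.0008, "y":-0.002, "z":0.005}, {"aperture":0, "x":0.0008, "y":-0.002, "z":0.01}, {"aperture":0, "x":0.0008, "y":-0.002, "z":0.013}, {"aperture":0, "x":0.0008, "y":-0.002, "z":0.016}, {"aperture":0, "x":0.0008, "y":-0.002, "z":0.016}])

```text
t: 10.1
tool_pos: [0.5488, 0.076, 0.0839]
tool_rot: [-2.38, -2.05, 0.001]
contact_force: [1.3, -0.7, -1.2]
opening: 0.0234
grip_force: 44.1
```

Request:
shift_gripper(rows=[{"aperture":0, "z":0.007}, {"aperture":0, "z":0.014}, {"aperture":0, "z":0.02}, {"aperture":0, "z":0.024}, {"aperture":0, "z":0.024}])

```text
t: 10.52
tool_pos: [0.5487, 0.076, 0.0595]
tool_rot: [-2.38, -2.05, 0.001]
contact_force: [2.3, -0.4, -1.7]
opening: 0.0232
grip_force: 44.1
```

Request:
shift_gripper(rows=[{"aperture":0, "z":0.002}, {"aperture":0.045, "z":0.002}, {"aperture":0.045, "z":0.002}, {"aperture":0.045, "z":0.002}, {"aperture":0.045, "z":0.002}, {"aperture":0.045, "z":-0.01}, {"aperture":0.045, "z":-0.05}, {"aperture":0.045, "z":-0.09}, {"aperture":0.045, "z":-0.12}, {"aperture":0.045, "z":-0.12}, {"aperture":0.045, "z":-0.12}])

```text
t: 11.43
tool_pos: [0.5509, 0.0762, 0.1852]
tool_rot: [2.377, 2.047, 0.008]
contact_force: [-0.9, -0.4, -0.4]
opening: 0.0454
grip_force: 0.0
```

```bash
python3 - <<'E'
from h import *
im=ctrl.get_image("wrist")[:,:,::-1];s=ctrl.get_image("scene")[:,:,::-1];t=ctrl.get_image("top")[:,:,::-1]
for n,i in zip(("w10","s10","t10"),(im,s,t)):cv2.imwrite(f"pics/{n}.png",i)
print(tool())
def blob(n,im,c,r,f):
    x0,y0=int(c[0])-r,int(c[1])-r;h=cv2.cvtColor(im[y0:y0+2*r,x0:x0+2*r],cv2.COLOR_BGR2HSV).astype(int)
    k=cv2.findContours(f(h).astype(np.uint8),0,2)[0]
    if k: 
        k=max(k,key=cv2.contourArea);b=cv2.boundingRect(k);print(n,c,"seen x",b[0]+x0,b[0]+b[2]+x0,"y",b[1]+y0,b[1]+b[3]+y0)
wh=lambda h:(h[...,2]>150)&(h[...,1]<60)
dk=lambda h:h[...,2]<60
for nm,w,f in(("m3",[.5495,.0765,.096],wh),("m2",[.5389,.0075,.096],dk),("m1",[.5284,-.062,.096],wh)):
    blob(nm+" scene",np.ascontiguousarray(s),proj("scene",w),14,f);blob(nm+" top",np.ascontiguousarray(t),proj("top",w),12,f)
print(rel([.6688,-.0127,.30]))
E
```

```text
(array([0.548 , 0.0761, 0.1796]), array([[ 0.1484,  0.9889, -0.0024],
       [ 0.9889, -0.1484, -0.    ],
       [-0.0004, -0.0023, -1.    ]]))
m3 scene (np.float64(314.5823587794672), np.float64(252.34956544585478)) seen x 311 328 y 251 266
m3 top (np.float64(320.186983973343), np.float64(260.4256464217697)) seen x 308 309 y 262 269
m2 scene (np.float64(336.78910732787915), np.float64(266.9272775337051)) seen x 334 341 y 267 276
m2 top (np.float64(350.32959492566647), np.float64(265.2012473191074)) seen x 346 347 y 269 277
m1 scene (np.float64(361.01400032565107), np.float64(282.75492074373454)) seen x 347 375 y 268 296
m1 top (np.float64(380.84954458675037), np.float64(269.9596998260058)) seen x 368 392 y 257 264
[-0.07    0.1323 -0.1207]
```

Request:
shift_gripper(rows=[{"aperture":0.085, "z":-0.04}, {"aperture":0.085, "z":-0.08}, {"aperture":0.085, "z":-0.12}, {"aperture":0.085, "z":-0.15}, {"aperture":0.085, "x":-0.069, "y":0.133, "z":-0.15}, {"aperture":0.085, "x":-0.069, "y":0.133, "z":-0.15}, {"aperture":0.085, "x":-0.069, "y":0.133, "z":-0.15}, {"aperture":0.085, "x":-0.069, "y":0.133, "z":-0.15}, {"aperture":0.085, "x":-0.069, "y":0.133, "z":-0.15}, {"aperture":0.085, "x":-0.069, "y":0.133, "z":-0.15}, {"aperture":0.085, "x":-0.069, "y":0.133, "z":-0.15}])

```text
t: 12.5
tool_pos: [0.6696, -0.0115, 0.3289]
tool_rot: [-2.378, -2.048, 0.003]
contact_force: [-0.9, 0.6, -0.4]
opening: 0.0851
grip_force: 0.0
```

```bash
python3 - <<'E'
from h import *
s=ctrl.get_image("scene")[:,:,::-1].copy();t=ctrl.get_image("top")[:,:,::-1].copy();T=wristT();w=ctrl.get_image("wrist")[:,:,::-1].copy()
for n,i in zip(("w11","s11","t11"),(w,s,t)):cv2.imwrite(f"pics/{n}.png",i)
print(tool())
c,sn=np.cos(-.1487),np.sin(-.1487)
for y in(-.055,0,.055):
    P=np.array([.669-sn*y,-.0117+c*y,.271]);print(y,P,proj("wrist",P,T),rel(P))
a=cv2.resize(w,(400,300));b=cv2.resize(s[235:310,290:390],(400,300),interpolation=2);d=cv2.resize(t[170:305,290:425],(400,300),interpolation=2)
cv2.imwrite("pics/v11.png",np.vstack([np.hstack([a,b]),np.hstack([d,cv2.resize(w[100:400,120:520],(400,300))])]))
E
```

```text
(array([ 0.6695, -0.011 ,  0.3308]), array([[ 0.1474,  0.9891, -0.0003],
       [ 0.9891, -0.1474,  0.0001],
       [ 0.0001, -0.0003, -1.    ]]))
-0.055 [ 0.6609 -0.0661  0.271 ] (np.float64(317.58094441892086), np.float64(347.83006806975374)) [-0.0558 -0.0004  0.0598]
0 [ 0.669  -0.0117  0.271 ] (np.float64(317.5168069761813), np.float64(263.70679177461784)) [-0.0008 -0.0004  0.0598]
0.055 [0.6771 0.0427 0.271 ] (np.float64(317.4412945650011), np.float64(164.66399932694173)) [ 0.0542 -0.0004  0.0598]
```

View pics/v11.png

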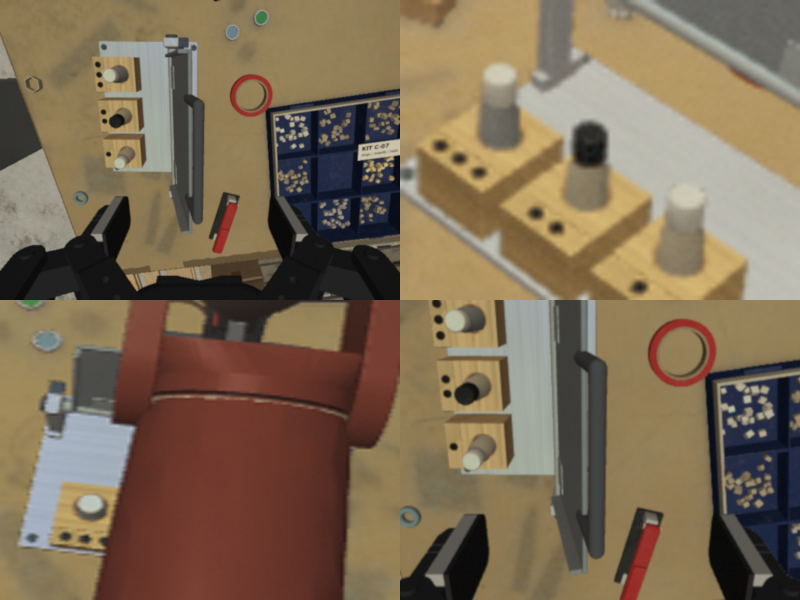

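All three vials stand at seated height in their pockets, with white in three-stud and dark in two-stud. The handle bar runs along column 316 (rows 160–349), as predicted, so I'm grasping it.

Request:
shift_gripper(rows=[{"aperture":0.085, "x":-0.001, "y":-0.001, "z":0.04}, {"aperture":0.085, "x":-0.001, "y":-0.001, "z":0.07}, {"aperture":0.085, "x":-0.001, "y":-0.001, "z":0.077}, {"aperture":0.085, "x":-0.001, "y":-0.001, "z":0.077}])

```text
t: 12.98
tool_pos: [0.6669, -0.0118, 0.2502]
tool_rot: [-2.376, -2.048, 0.007]
contact_force: [-0.1, 1.3, 0.6]
opening: 0.0849
grip_force: 0.0
```

Request:
shift_gripper(rows=[{"aperture":0.03}, {"aperture":0.03}, {"aperture":0.03}, {"aperture":0.03}, {"aperture":0}, {"aperture":0}, {"aperture":0}, {"aperture":0}], clamp_n=40)

```text
t: 13.65
tool_pos: [0.6682, -0.0126, 0.2548]
tool_rot: [-2.379, -2.049, 0.003]
contact_force: [-4.5, 0.8, 4.3]
opening: 0.0084
grip_force: 39.1
```

Opening is 8.4 mm with 39 N of grip, so the bar is held. Now I swing the cover along the arc to 45°.

Request:
shift_gripper(rows=[{"aperture":0, "y":-0.0081, "z":-0.0017}, {"aperture":0, "y":-0.0162, "z":-0.0029}, {"aperture":0, "y":-0.0244, "z":-0.0038}, {"aperture":0, "y":-0.0327, "z":-0.0042}, {"aperture":0, "y":-0.0409, "z":-0.0043}, {"aperture":0, "y":-0.0492, "z":-0.0039}, {"aperture":0, "y":-0.0574, "z":-0.0031}, {"aperture":0, "y":-0.0655, "z":-0.0019}])

```text
t: 14.32
tool_pos: [0.6036, -0.0025, 0.2563]
tool_rot: [2.38, 2.05, 0.002]
contact_force: [1.8, 2.0, 0.7]
opening: 0.0084
grip_force: 40.8
```

Request:
shift_gripper(rows=[{"aperture":0, "y":-0.0081, "z":0.0016}, {"aperture":0, "y":-0.0161, "z":0.0036}, {"aperture":0, "y":-0.024, "z":0.006}, {"aperture":0, "y":-0.0318, "z":0.0088}, {"aperture":0, "y":-0.0394, "z":0.012}, {"aperture":0, "y":-0.0468, "z":0.0155}])

```text
t: 14.82
tool_pos: [0.557, 0.0047, 0.2391]
tool_rot: [-2.379, -2.049, -0.0]
contact_force: [0.7, 6.2, 1.3]
opening: 0.0083
grip_force: 42.6
```

Request:
shift_gripper(rows=[{"aperture":0, "y":-0.0073, "z":0.004}, {"aperture":0, "y":-0.0143, "z":0.0082}, {"aperture":0, "y":-0.0212, "z":0.0129}, {"aperture":0, "y":-0.0278, "z":0.0178}, {"aperture":0, "y":-0.0341, "z":0.023}, {"aperture":0, "y":-0.0419, "z":0.0305}, {"aperture":0, "y":-0.0419, "z":0.0305}, {"aperture":0, "y":-0.0419, "z":0.0305}, {"aperture":0, "y":-0.0419, "z":0.0305}])

```text
t: 15.57
tool_pos: [0.515, 0.0109, 0.2078]
tool_rot: [-2.378, -2.048, 0.003]
contact_force: [0.6, 5.3, 1.4]
opening: 0.0083
grip_force: 42.8
```

```bash
python3 - <<'E'
from h import *
P=[]
for i in range(4):
    w=ctrl.get_image("wrist" if i else "scene");P.append(tool()[0])
    if i==0:s=w[:,:,::-1].copy();cv2.imwrite("pics/s12.png",s)
p=np.mean(P,0);print(P,ctrl.get_obs()["contact_force"],ctrl.get_obs()["grip_force"])
hx=np.array([.6317,-.0062]);sx=np.array([np.cos(-.1487),np.sin(-.1487)])
for g in(.016,.019):
    a=-(p[:2]-hx)@sx;z=p[2]+g-.11;print("q",np.arctan2(z,a),"r",np.hypot(a,z))
# handle bar ends seen in scene: dark pixels near the prediction
for q in(.68,.785,.89):
    for y in(-.055,.055):
        e=hx-sx*.165*np.cos(q)+np.array([-sx[1],sx[0]])*y;print(q,y,proj("scene",[*e,.11+.165*np.sin(q)]))
E
```

```text
[array([0.5151, 0.0109, 0.2078]), array([0.5151, 0.0109, 0.2079]), array([0.5151, 0.0109, 0.2079]), array([0.5151, 0.0109, 0.2079])] [0.5505 5.2921 1.2338] 42.84603774547577
q 0.7684307952220595 r 0.16385976513269454
q 0.781428401485123 r 0.16595880679005198
0.68 -0.055 (np.float64(348.24548301892145), np.float64(243.9656499228177))
0.68 0.055 (np.float64(308.4851352606824), np.float64(220.0323441000387))
0.785 -0.055 (np.float64(352.59413960357443), np.float64(236.18371843310842))
0.785 0.055 (np.float64(312.4769233133176), np.float64(212.71465496065872))
0.89 -0.055 (np.float64(357.3427078561163), np.float64(228.61807444319797))
0.89 0.055 (np.float64(316.9089370498468), np.float64(205.63933367668042))
```

```bash
python3 -c "
from station import ctrl
print(ctrl.finish_job())"
```

```text
the job is handed in; nothing more can be done
None
```

The job is handed in: the dark-capped vial stands in the two-stud pocket and the white-capped one in the three-stud pocket. The gripper holds the cover at about 0.775 rad (44 degrees), worked out from the arm's pose. I last saw all three vials seated before the cover swing and did not look again after it; no verdict was returned.

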